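# Lamp test: fit the halogen bulb and hold the contact slide at the mark

### The arm

A 6-joint arm with a two-finger parallel gripper is mounted at the origin on the work surface. World frame = base frame: x ahead of the robot, y to its left, z up, the work surface at z = 0. Lengths are in mm, angles in rad, forces in N, time in s.
With the tool pointing down it reaches from about 375 to 925 mm from the base axis. Payload 5.7 kg.
Tool frame: the origin (TCP) lies on the centre line of the jaws, within the pads' length; the fingertips stand 22 mm ahead of it and the grasp point (between the pads) lies 3 mm ahead of it (ctrl.tips_ahead is the distance from the TCP to the fingertips, in mm); z points along the fingers, y is the line along which they close (so a half turn about z gives the same grasp; the last joint's range is limited). The gripper opens to 85 mm and grips with 20 to 120 N. Pads are 22 mm wide; open, the fingers measure 114 mm over their backs; the gripper's body (76 mm by 85 mm) begins 54 mm behind the grasp point. The pads swing forward as they close: fully open they stand 13 mm farther back than shut.
Start: joints at [-1.355, 0.359, 1.51, -0, 1.272, -0.115], TCP at [194.864, -567.445, 253.267] pointing down, gripper open.
Joint ranges: [-2.97, 2.97], [-1.01, 2.36], [0.21, 2.38], [-0.96, 4.11], [0.2, 2.71], [-2.98, 2.98]. Speed limits (rad/s): [2.39, 2.39, 3.14, 3.14, 3.14, 3.14].

### API

Orientations are given as a unit quaternion [x, y, z, w].
In Python, from station import ctrl gives the robot as it stands. Calls block until the motion is done:
- ctrl.goto(position, orientation): joint-space move of the TCP to a pose.
- ctrl.move_linear(position, v=150, ori=None, until_force=None): straight line of the TCP; ori=None keeps the orientation; v is the mean speed in mm/s. With until_force (N) it stops when the force on the tool has changed by that much, and returns True; else False.
- ctrl.set_joints(angles): joint-space move.
- ctrl.let_go() and ctrl.close(): open the fingers fully, or close them until they stop; the grip force is fixed at half the most.
- ctrl.sleep(seconds).
- ctrl.ik(position, orientation): joint angles nearest the present ones, or None.
- ctrl.get_image(name): name is "scene" or "side" or "wrist"; returns a dict with "frame" (480x640x3 uint8, blue, green, red), "z_map" (480x640 float32, mm along the optical axis (not along the pixel's ray), 0 where there is no reading), "fov_y" (degrees; the focal length in pixels is half the picture's height over the tangent of half this angle, whatever the lens; pixels are square), "cx", "cy" (the principal point, pixels), "camera_from_world" (4x4, takes a point from world to camera coordinates); the wrist camera has in their place "tool_from_camera" (4x4, takes a point from camera to tool coordinates, whose origin is the TCP and whose axes are the flange's). Camera axes: x right, y down, z forward; pixel columns grow to the right and rows downward; lengths in mm; the calibration is good to about 2 mm. A picture is of the moment at which its call begins: read the wrist's pose just before it.
A pose or a line that the arm cannot do raises ctrl.MotionError and nothing moves.
- ctrl.finish_job(): hands the job in; it is judged then, once.
Trained networks look in a picture, given as the dict that the camera call returned (one of the last four; its "shot" number tells which), for a name from the list of things; names that differ only in an ending like _2 or _b are one class to them, and where a whole thing is asked for, a point or a joint stands for the part that bears it (a point fixed in the world has none). Each returns a list of dicts, best first, with "score" (0 to 1); they miss things now and then, are a little off and sometimes report something else, mostly with a low value. They report only what shows in the picture. A call takes as long as a camera call.
- ctrl.find_in(picture, target): "box" ([left, top, right, bottom] in pixels, round what is visible of it).
- ctrl.landmark_of(picture, target): "uv" ([column, row] in pixels: a listed point, or the origin of a listed thing).
Readings, each from a call of its own:
- ctrl.read_time(): time.
- ctrl.read_qpos(): joint angles.
- ctrl.read_qvel(): joint speeds.
- ctrl.read_effort(): joint torques, N m.
- ctrl.read_eef_pos(): TCP position.
- ctrl.read_ee_rot(): TCP orientation.
- ctrl.read_contact_force(): force on the tool from outside, world axes, zero at the start.
- ctrl.read_ft_torque(): the same for the moment, N m.
- ctrl.read_opening(): finger opening in mm.
- ctrl.read_grip_force(): force on a finger pad.
Only numpy, scipy, OpenCV 4.12 (cv2) and the standard library are available. Lean on these libraries where they do the work, as an engineer would, in place of code of your own. Each camera call takes 0.05 s, during which the arm holds its last target. There are 200 camera calls.

### The job

Pluck the tall slim halogen bulb from the pocket tray, stand it fully home and upright in the empty lamp socket on the steel test box, and let go of it. Only then pull the spring-return contact slide on the box out until its pointer lies inside the gap of the white mark clip, and keep it there: finish while still holding the slide with the fingers at the mark. Leave the other things on the bench where they are.

Things in the scene. Friction and masses are not known exactly. Their poses are not given: they have to be found in the camera images.
- bulb: the halogen bulb to fit: tallest and slimmest part in the tray, 64 mm tall, standing upright. White ceramic base 16 mm diameter, 24 mm tall, foot edge chamfered 2 mm; above it a clear glass capsule 13 mm diameter (domed in its last 6 mm). About 30 g. Origin: centre of its underside; z along its axis, up
- squat_bulb: another bulb in the tray, to be left there: squat, 41 mm tall, white ceramic base 16 mm diameter with a glass ball 26 mm diameter on top. Origin: centre of its underside
- fuse: a cylindrical fuse in the tray, to be left there: 36 mm tall, 16 mm diameter, steel caps and ceramic middle. Origin: centre of its underside
- tray: grey plastic pocket tray, fixed to the bench, 180 mm (its x) by 64 mm (its y) by 20 mm tall, with three 21 mm square pockets 14 mm deep in a row along its x, 60 mm apart, the middle one at its centre. The three parts stand in them in any order, so their tops stand out of the tray. Origin: centre of its underside
- box: steel test box, fixed, 200 mm (its x) by 260 mm (its y), flat top 70 mm above the bench. Its -x side faces roughly towards the robot. On top: the lamp socket on its +y half, the slide on its -y half, and a black rocker switch (out of use, 40 by 58 mm, up to about 23 mm above the top) near its +x edge, 65 mm to +x and 35 mm to +y of the box centre. Origin: centre of its underside; z up
- socket_in (a point): centre of the inner floor of the empty white ceramic lamp socket, 74 mm above the bench. Bore 20 mm diameter, 16 mm deep, open upward (rim 90 mm above the bench); outside diameter 38 mm. The seated bulb stands on this floor; nothing latches
- slide (a joint): travel of the spring-return contact slide (m): 0 at rest, grows as it is pulled towards the box's -x side, stop at 0.072. The spring pulls it back to 0: about 4.4 N at rest, rising 110 N/m (about 10 N at 50 mm); it snaps back if let go
- slide_tab (a point): centre of the slide's upright black grip tab, where to pinch it: tab 12 mm thick along the box's x, 34 mm wide along the box's y; 114 mm above the bench; tab top 18 mm above this point; below it the tab goes down 24 mm to a dark steel carriage 44 by 34 mm (top 90 mm above the bench). The tab moves along the box's x axis with the slide; free space on both of its flat faces
- pointer (a point): middle of the outer half of the thin dark pointer bar (3 mm wide) that sticks out of the slide's carriage to the box's +y side, 86 mm above the bench; moves with the slide and passes just over the mark clip
- mark: white mark clip, fixed on the box top beside the slide, 42 mm (along the box's x) by 22 mm, 8 mm tall: two blocks with a gap of 14 mm between them. Its axes are parallel to the box's. Origin: centre of its underside, under the middle of the gap. The pointer is at the mark when it lies over the gap; this needs 20 to 52 mm of travel, differing from start to start
- reflector: bystander: chrome reflector cup, 72 mm diameter, 45 mm tall, loose, standing behind the tray. Origin: centre of its underside
- screwdriver: bystander: screwdriver lying to the right (-y) of the box. Origin: on its underside
- spare_socket: bystander: loose white ceramic ring (spare socket), 38 mm diameter, 20 mm tall, lying on the bench between box and tray, near the robot. Origin: centre of its underside
- cleaner: bystander: jar, 44 mm diameter, 100 mm tall, left of the tray. Origin: centre of its underside

How it is judged:
By the outcome, as a careful person would: the job done as asked, in the order asked, and still so for the second after the job is handed in, while the arm keeps its last pose, push and grip.
It also fails if it takes over 48 s, if anything falls off the work surface, if the arm or the gripper's body presses on something with over 40 N, if the wrist force passes 120 N, or if a joint passes its speed limit or range.

## Working session

There is one attempt and no reset: what is moved stays moved. The work goes in short steps, each a Python script; the robot and the scene stay as the last script left them, time stands still between calls to the robot, and variables do not carry over. Pictures are saved under pics/ and viewed, at most 10 in all, crops included, and the job is handed in when it is done.

```bash
mkdir -p pics
cat > h.py <<'E'
import numpy as np, cv2
from scipy.spatial.transform import Rotation as R
from station import ctrl
def K(p):
    f=240/np.tan(np.radians(p["fov_y"])/2); return f,p["cx"],p["cy"]
def wfc(p,tcp=None,q=None):
    if "camera_from_world" in p: return np.linalg.inv(np.array(p["camera_from_world"]))
    T=np.eye(4);T[:3,:3]=R.from_quat(q).as_matrix();T[:3,3]=tcp
    return T@np.array(p["tool_from_camera"])
def ray(p,uv,M):
    f,cx,cy=K(p); d=M[:3,:3]@np.array([(uv[0]-cx)/f,(uv[1]-cy)/f,1]); return M[:3,3],d
def at_z(p,uv,z,M):
    o,d=ray(p,uv,M); return o+d*(z-o[2])/d[2]
def cloud(p,M):
    f,cx,cy=K(p); z=p["z_map"]; v,u=np.mgrid[:480,:640]
    P=np.stack([(u-cx)/f*z,(v-cy)/f*z,z],-1)
    W=P@M[:3,:3].T+M[:3,3]; W[z==0]=np.nan; return W
def down(yaw): # tool z down, tool y axis at angle yaw in world xy
    y=np.array([np.cos(yaw),np.sin(yaw),0]);z=np.array([0,0,-1.]);x=np.cross(y,z)
    return R.from_matrix(np.stack([x,y,z],1)).as_quat()
def wrist():
    t,q=np.array(ctrl.read_eef_pos()),np.array(ctrl.read_ee_rot()); p=ctrl.get_image("wrist"); return p,wfc(p,t,q)
E
python3 - <<'E'
from h import *
print(ctrl.read_time(),ctrl.tips_ahead,ctrl.read_ee_rot())
H=dict(bulb=0,squat_bulb=0,fuse=0,tray=0,box=0,socket_in=74,slide_tab=114,pointer=86,mark=70,reflector=0,spare_socket=0,cleaner=0,screwdriver=0)
for n in("scene","side"):
    p=ctrl.get_image(n);M=wfc(p);cv2.imwrite(f"pics/{n}.png",p["frame"]);print(n,M[:3,3].round())
    np.savez(f"{n}.npz",W=cloud(p,M),f=p["frame"])
    for t,h in H.items():
        for r in ctrl.landmark_of(p,t)[:2]:
            z=h+(6 if t in("bulb","squat_bulb","fuse") else 0)
            print(t,round(r["score"],2),np.round(r["uv"]),at_z(p,r["uv"],z,M).round(1))
E
```

```text
0.0 22.0 [ 9.86352688e-01  1.64643386e-01 -4.22714225e-05 -9.63166075e-04]
scene [1298. -231. 1119.]
bulb 0.57 [369. 236.] [552.2 187.8   6. ]
squat_bulb 0.55 [383. 244.] [592.2 211.3   6. ]
squat_bulb 0.52 [356. 220.] [480.6 177.3   6. ]
fuse 0.59 [386. 247.] [604. 217.   6.]
box 0.82 [280. 275.] [578.9 -93.7   0. ]
box 0.57 [458. 226.] [608.6 449.4   0. ]
socket_in 0.97 [307. 249.] [573.7 -10.2  74. ]
slide_tab 0.6 [260. 269.] [ 617.2 -148.9  114. ]
pointer 0.53 [275. 272.] [ 621.6 -113.6   86. ]
mark 0.49 [267. 267.] [ 588.3 -126.1   70. ]
reflector 0.69 [422. 284.] [749.6 253.6   0. ]
reflector 0.66 [282. 278.] [589.  -90.4   0. ]
spare_socket 0.65 [313. 219.] [424.7  61.3   0. ]
cleaner 0.69 [460. 224.] [606.6 458.7   0. ]
screwdriver 0.92 [159. 282.] [ 478.6 -410.7    0. ]
screwdriver 0.67 [459. 225.] [608.7 453.7   0. ]
side [ 310. -652.  689.]
bulb 0.5 [278. 239.] [549.7 186.5   6. ]
bulb 0.27 [256. 249.] [487.2 168.4   6. ]
squat_bulb 0.68 [256. 247.] [490.7 174.6   6. ]
fuse 0.59 [297. 227.] [608.8 215.    6. ]
tray 0.83 [271. 241.] [532.7 191.9   0. ]
tray 0.31 [240. 288.] [419.8  62.3   0. ]
box 0.94 [340. 314.] [589.2 -89.5   0. ]
socket_in 0.66 [370. 288.] [ 640.7 -112.3   74. ]
socket_in 0.63 [315. 262.] [571.1   1.   74. ]
slide_tab 0.79 [371. 291.] [ 616.9 -153.6  114. ]
pointer 0.57 [362. 286.] [ 623.  -111.7   86. ]
mark 0.46 [273. 240.] [514.2 107.5  70. ]
reflector 0.81 [341. 212.] [742.3 241.5   0. ]
spare_socket 0.81 [239. 285.] [420.6  72.3   0. ]
cleaner 0.75 [267. 182.] [606.  462.4   0. ]
cleaner 0.18 [277. 237.] [550.6 201.2   0. ]
```

View pics/scene.png

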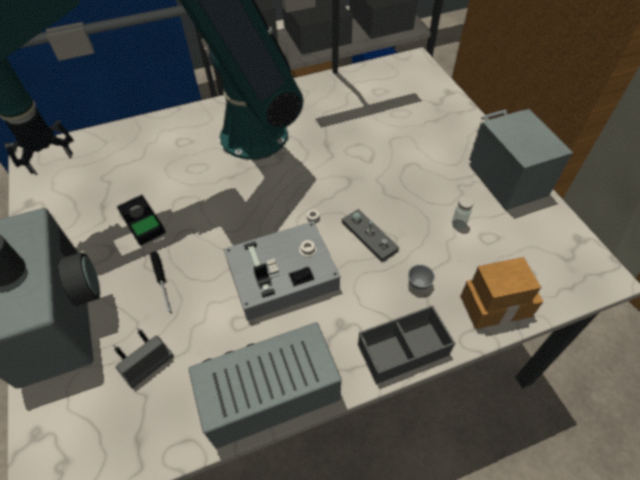

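View pics/side.png

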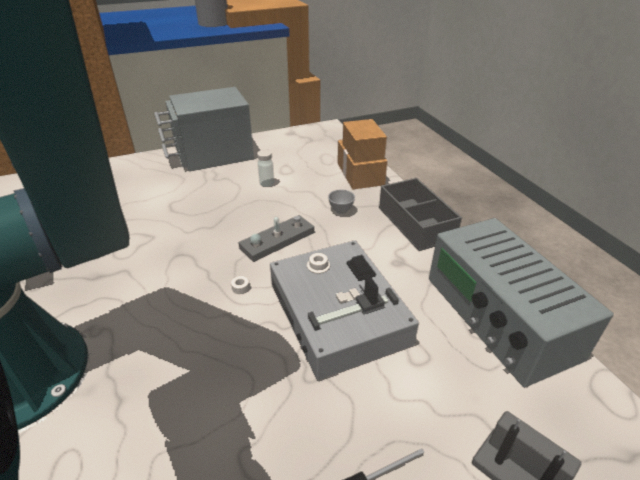

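The scene view shows the box around (283,268) px and the tray around (370,234) with three parts in it. In the side view the slide's tab is near (371,290) and the socket near (318,262). Next I'll look with the wrist camera over the box and then the tray.

Run:
```python
from h import *
T={"box":["socket_in","slide_tab","pointer","mark","box"],"tray":["bulb","squat_bulb","fuse","tray"]}
Z=dict(socket_in=74,slide_tab=114,pointer=86,mark=70)
for n,pos,yaw in(("box",[560,-90,380],1.57),("tray",[530,190,330],1.85)):
    q=min((down(yaw+k*np.pi) for k in(0,1)),key=lambda q:abs(ctrl.ik(pos,q)[5]) if ctrl.ik(pos,q) is not None else 9)
    ctrl.goto(pos,q); p,M=wrist()
    if n=="box":print(np.round(p["tool_from_camera"],2))
    cv2.imwrite(f"pics/w_{n}.png",p["frame"]); np.savez(f"w_{n}.npz",W=cloud(p,M),f=p["frame"],M=M,k=K(p))
    for t in T[n]:
        for r in ctrl.landmark_of(p,t)[:2]: print(t,round(r["score"],2),np.round(r["uv"]),at_z(p,r["uv"],Z.get(t,6 if t!="tray" and t!="box" else 0),M).round(1))
print(ctrl.read_time(),np.round(ctrl.read_qpos(),2))
```

```text
[[  -0.     -0.96   -0.28   72.03]
 [   1.     -0.     -0.     -1.06]
 [   0.     -0.28    0.96 -120.29]
 [   0.      0.      0.      1.  ]]
slide_tab 0.94 [382. 136.] [ 620.  -147.2  114. ]
pointer 0.68 [342. 137.] [ 618.4 -110.9   86. ]
pointer 0.18 [115. 237.] [515.  130.9  86. ]
mark 0.96 [339. 164.] [ 590.6 -109.3   70. ]
box 0.67 [316. 164.] [583.9 -84.8   0. ]
box 0.21 [20. 19.] [744.2 244.5  -0. ]
bulb 0.81 [326. 177.] [546.8 188.7   6. ]
squat_bulb 0.97 [327. 227.] [492.4 171.2   6. ]
fuse 0.54 [324. 117.] [607.3 207.9   6. ]
tray 0.92 [327. 174.] [550.  188.1   0. ]
5.25 [ 0.22  0.24  1.48 -0.    1.41  1.51]
```

View pics/w_box.png

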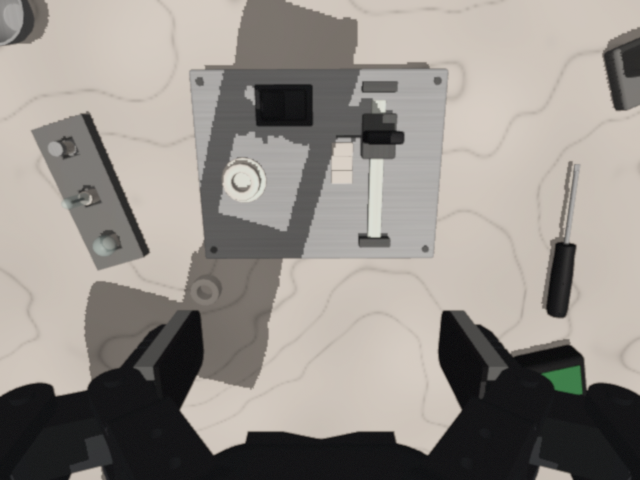

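View pics/w_tray.png

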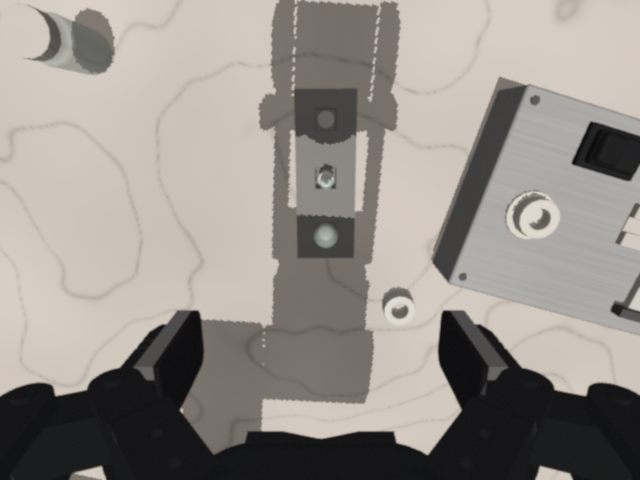

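The box view shows the socket at (243,181), the tab at (382,136), the clip at (342,162) and the pointer at (348,137). In the tray view the tall bulb is in the middle pocket at (326,178), between the fuse and the squat bulb. I'll refine these positions with depth.

Run:
```python
from h import *
def sel(W,c,r,z0,z1):
    P=W[np.isfinite(W[...,2])]; return P[(np.hypot(P[:,0]-c[0],P[:,1]-c[1])<r)&(P[:,2]>z0)&(P[:,2]<z1)]
def rep(n,P):
    if len(P)<4: print(n,len(P));return
    print(n,len(P),"med",np.median(P,0).round(1),"minAreaRect",[np.round(a,1) for a in cv2.minAreaRect(P[:,:2].astype(np.float32))])
for s in("w_box","w_tray","side","scene"):
    W=np.load(s+".npz")["W"]; print(s)
    if s!="w_tray":
        rep("boxtop",sel(W,(585,-88),190,67,73)); rep("sock_rim",sel(W,(575,0),30,85,95))
        P=sel(W,(575,0),30,85,95)
        if len(P)>4: print("  circ",cv2.minEnclosingCircle(P[:,:2].astype(np.float32)))
        rep("tabtop",sel(W,(619,-148),40,127,140)); rep("mark",sel(W,(590,-109),30,75,81.5)); rep("pointer",sel(W,(618,-112),12,82.5,92))
    if s!="w_box":
        rep("glass",sel(W,(548,189),18,45,75)); rep("base",sel(W,(548,189),18,23,32));rep("tray",sel(W,(548,189),110,17,23))
```

```text
w_box
boxtop 37734 med [589.  -86.5  69.7] minAreaRect [array([584.2, -88.1]), array([199.8, 259.7]), np.float64(0.1)]
sock_rim 783 med [574.5  -8.5  89.5] minAreaRect [array([574.4,  -8.7]), array([36.6, 36.8]), np.float64(44.5)]
  circ ((574.257568359375, -8.174518585205078), 18.889785766601562)
tabtop 516 med [ 619.4 -147.6  131.2] minAreaRect [array([ 619.3, -148.2]), array([33.7, 11.3]), np.float64(89.8)]
mark 579 med [ 599.2 -112.1   77.7] minAreaRect [array([ 591.7, -112.4]), array([41.3, 21.2]), np.float64(0.4)]
pointer 57 med [ 619.5 -114.4   86.7] minAreaRect [array([ 619.5, -114.3]), array([18.,  2.]), np.float64(89.8)]
w_tray
glass 163 med [549.1 190.1  67.2] minAreaRect [array([547.9, 189.5]), array([12.4, 12. ]), np.float64(12.1)]
base 49 med [552.7 191.8  29.4] minAreaRect [array([549.9, 190.7]), array([10. , 15.3]), np.float64(28.5)]
tray 8766 med [559.2 191.6  19.7] minAreaRect [array([547.4, 189.5]), array([179.1,  64.1]), np.float64(16.1)]
side
boxtop 7873 med [ 564.8 -109.7   70.3] minAreaRect [array([584.7, -88.5]), array([200.4, 262.7]), np.float64(0.0)]
sock_ri
[... 1099 characters left out ...]
260430335998535), 19.395998001098633)
tabtop 68 med [ 623.  -149.4  132.2] minAreaRect [array([ 620.7, -149.9]), array([13.3, 33. ]), np.float64(0.7)]
mark 87 med [ 588.3 -113.3   78.2] minAreaRect [array([ 590.5, -110.1]), array([47.7, 39.5]), np.float64(17.3)]
pointer 11 med [ 618.9 -115.1   86.9] minAreaRect [array([ 618.4, -115.2]), array([ 6.7, 14.6]), np.float64(13.8)]
glass 34 med [551.7 185.4  62.8] minAreaRect [array([551.1, 185.9]), array([11.9, 10.1]), np.float64(56.2)]
base 15 med [552.9 188.2  25.8] minAreaRect [array([551., 186.]), array([29. , 23.3]), np.float64(64.4)]
tray 703 med [558.4 187.1  20.6] minAreaRect [array([547.8, 188. ]), array([182.7,  68.1]), np.float64(15.9)]
```

Run:
```python
import cv2
a=cv2.imread("pics/w_box.png")[50:270,180:460]; b=cv2.imread("pics/w_tray.png")[130:230,270:380]
a=cv2.resize(a,None,fx=2.2,fy=2.2,interpolation=2); b=cv2.resize(b,(180*1,164),interpolation=2)
import numpy as np
c=np.zeros((484,800,3),np.uint8); c[:a.shape[0],:a.shape[1]]=a; c[:164,620:800]=b
cv2.imwrite("pics/crop.png",c)
```

```text
(no output)
```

View pics/crop.png

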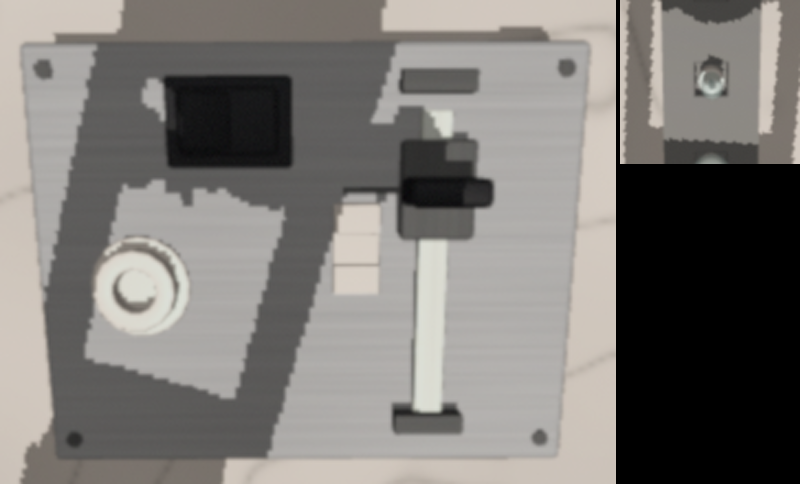

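The clip centre is at x≈591.6 and the pointer at 619.5, so about 28 mm of travel is needed. The box yaw is about 0. Grasping the bulb by its glass.

Run:
```python
from h import *
q=ctrl.read_ee_rot()
ctrl.goto([548,189.5,150],q)
print(ctrl.move_linear([548,189.5,56],v=100,until_force=8),ctrl.read_eef_pos())
ctrl.close(); print("open",ctrl.read_opening(),ctrl.read_grip_force())
ctrl.move_linear([548,189.5,190],v=120)
ctrl.goto([574.4,-9,190],q)
print("open",ctrl.read_opening(),ctrl.read_contact_force(),ctrl.read_time(),ctrl.read_eef_pos())
for n in("side","scene"):
    p=ctrl.get_image(n);M=wfc(p);W=cloud(p,M).reshape(-1,3)
    S=W[(abs(W[:,0]-574)<35)&(abs(W[:,1]+9)<35)&(W[:,2]>130)&(W[:,2]<166)]
    print(n,len(S),np.nanmedian(S,0) if len(S) else 0, [(r["score"],at_z(p,r["uv"],140,M).round(1)) for r in ctrl.landmark_of(p,"bulb")[:2]])
    cv2.imwrite(f"pics/held_{n}.png",p["frame"])
a=cv2.imread("pics/held_side.png")[130:310,220:420]
cv2.imwrite("pics/held_crop.png",cv2.resize(a,None,fx=3,fy=3,interpolation=2))
```

```text
False [548.54336384 189.65444293  56.60509486]
open 11.042165015693449 58.43777052825317
open 11.481369661569284 [-0.32001592  1.09413818 -0.89960494] 9.8417 [574.02445653  -8.18382155 189.60600605]
side 76 [570.17580414 -13.67195674 152.9174516 ] [(0.54, array([574.5,   2.7, 140. ]))]
scene 34 [579.90728737  -9.73711219 154.74087764] [(0.47, array([566.6,  -4.9, 140. ]))]
```

View pics/held_crop.png

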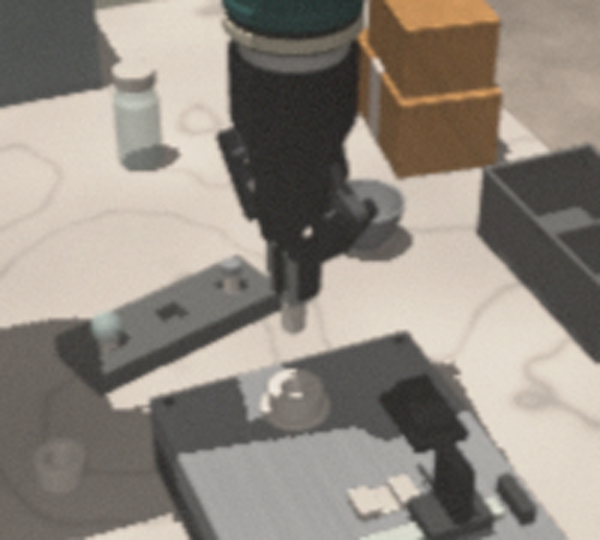

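The bulb hangs upright in the fingers at about (292,310) in the crop, above the socket. Next I'll lower it until it touches.

Run:
```python
from h import *
t=[574.8,-9.5]
ctrl.move_linear([*t,150],v=80)
p0=ctrl.read_contact_force()
h=ctrl.move_linear([*t,122],v=25,until_force=5)
print(h,ctrl.read_eef_pos(),p0,ctrl.read_contact_force(),ctrl.read_opening(),ctrl.read_time())
p=ctrl.get_image("side");cv2.imwrite("pics/seat_side.png",cv2.resize(p["frame"][130:310,220:420],None,fx=3,fy=3,interpolation=2))
```

```text
True [574.64282892  -9.5022618  124.15415644] [ 0.07028858 -0.38372203  0.68269084] [0.5322147  0.641943   5.53502493] 11.452440616711412 11.6417
```

Contact came at z=124.2, where about 124.6 was expected for the bulb on the floor, so it is seated. I'll release it and check with the wrist camera.

Run:
```python
from h import *
ctrl.let_go(); e=ctrl.read_eef_pos()
ctrl.move_linear([e[0],e[1],200],v=120)
q=down(0)
c=[]
for k in(0,1):
    qq=down(k*np.pi); j=ctrl.ik([619.5,-148.3,230],qq); print(k,None if j is None else np.round(j,2))
    if j is not None:c.append((abs(np.array(j)-ctrl.read_qpos()).max(),k))
k=min(c)[1]; q=down(k*np.pi)
ctrl.goto([560,-90,330],down(1.57)); p,M=wrist(); W=cloud(p,M).reshape(-1,3)
S=W[(np.hypot(W[:,0]-574.5,W[:,1]+9)<20)&(W[:,2]>100)&(W[:,2]<150)]
print(len(S),"top",S[:,2].max(),[(a[0],np.round(a[1],1)) for a in [cv2.minAreaRect(S[:,:2].astype(np.float32))]])
for a,b in((98,112),(112,125),(125,140)):
    s=S[(S[:,2]>a)&(S[:,2]<b)]; print(a,len(s),np.median(s,0) if len(s) else 0)
f=p["frame"];cv2.imwrite("pics/seated.png",cv2.resize(f[40:300,140:500],None,fx=2,fy=2,interpolation=2))
for n,z in(("slide_tab",132),):
    s=W[(np.hypot(W[:,0]-619,W[:,1]+148)<40)&(W[:,2]>127)&(W[:,2]<140)]; print("tab",cv2.minAreaRect(s[:,:2].astype(np.float32)))
print(k,ctrl.read_time())
```

```text
0 [-0.34  0.43  1.45 -0.    1.26 -0.34]
1 [-0.34  0.43  1.45 -0.    1.26  2.8 ]
357 top 139.24546752632136 [((573.6156005859375, -9.352519989013672), array([11.6, 12.5]))]
98 61 [569.46496215 -13.11757744 105.24530049]
112 72 [569.51092838 -12.47359601 118.39470866]
125 224 [572.23779212 -10.1655204  135.01055243]
tab ((618.8695678710938, -147.58663940429688), (33.426177978515625, 11.749160766601562), 89.80810546875)
0 15.7833
```

View pics/seated.png

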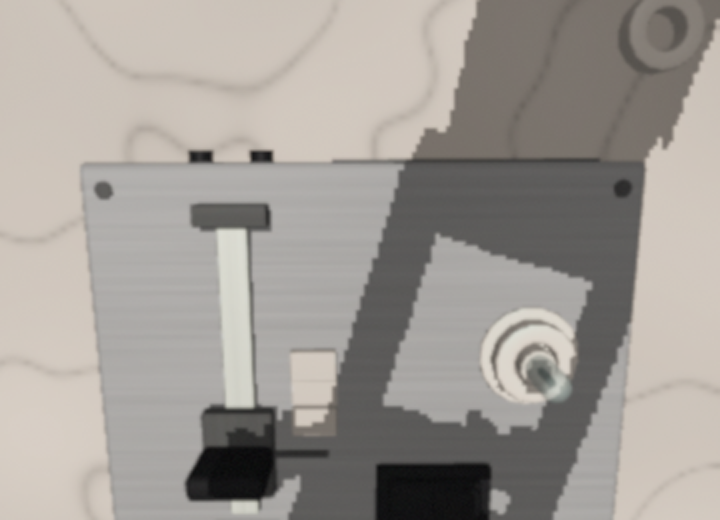

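The view shows the bulb upright in the socket near (540,370), with its top at z≈139 and a symmetric footprint. Now I'll pull the slide.

Run:
```python
from h import *
q=down(0)
ctrl.goto([619.2,-148,230],q)
print(ctrl.move_linear([619.2,-148,117],v=90,until_force=10),np.round(ctrl.read_eef_pos(),1))
ctrl.close(); e=np.array(ctrl.read_eef_pos()); print("open",ctrl.read_opening(),e.round(1),np.round(ctrl.read_contact_force(),1))
ctrl.move_linear([e[0]-28,e[1],e[2]],v=40); ctrl.sleep(.3)
print(np.round(ctrl.read_eef_pos(),1),ctrl.read_opening(),ctrl.read_grip_force(),np.round(ctrl.read_contact_force(),1),ctrl.read_time())
for n in("side","scene"):
    p=ctrl.get_image(n);M=wfc(p);W=cloud(p,M).reshape(-1,3)
    s=W[(abs(W[:,0]-595)<40)&(W[:,1]>-124)&(W[:,1]<-100)&(W[:,2]>83)&(W[:,2]<90)]
    print(n,"pointer pts",len(s),np.median(s,0) if len(s) else 0)
    for t,z in(("pointer",86),("mark",70)): print(t,[(round(r["score"],2),at_z(p,r["uv"],z,M).round(1)) for r in ctrl.landmark_of(p,t)[:2]])
    if n=="side": cv2.imwrite("pics/end.png",cv2.resize(p["frame"][215:375,260:460],None,fx=4,fy=3.75,interpolation=2)[:600])
p,M=wrist();cv2.imwrite("pics/end_w.png",p["frame"])
```

```text
False [ 619.7 -148.2  117.7]
open 11.450835449897804 [ 619.9 -148.   117.2] [ 2.3  0.3 -0.4]
[ 593.6 -148.1  117.2] 11.37855713312905 58.63554775714874 [ 7.1  1.3 -5.5] 20.3333
side pointer pts 0 0
pointer [(0.77, array([ 596.4, -113.2,   86. ])), (0.66, array([ 553.9, -162.6,   86. ]))]
mark [(0.72, array([600.8, -98.8,  70. ])), (0.46, array([ 587.1, -110.4,   70. ]))]
scene pointer pts 10 [ 592.5005765  -116.80769728   87.15699655]
pointer [(0.55, array([ 603.8, -111.7,   86. ])), (0.44, array([ 578.2, -153.5,   86. ]))]
mark []
```

View pics/end.png

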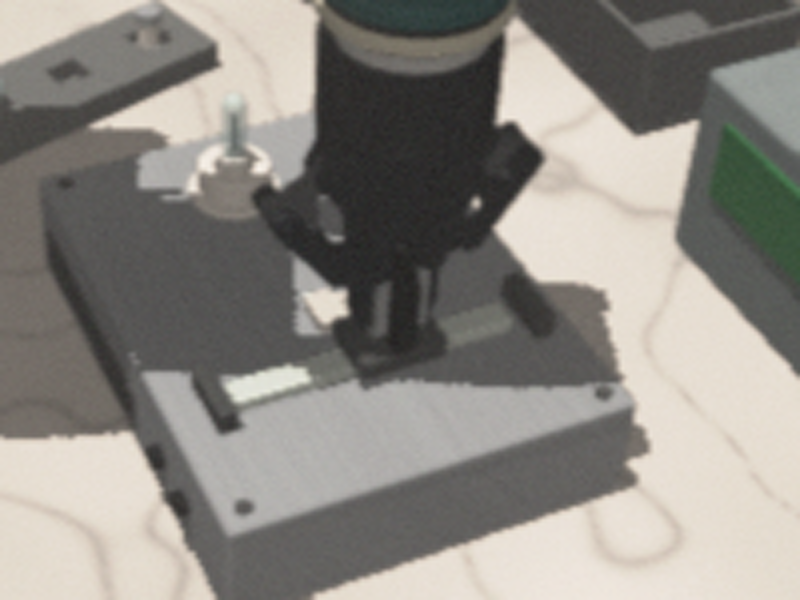

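View pics/end_w.png

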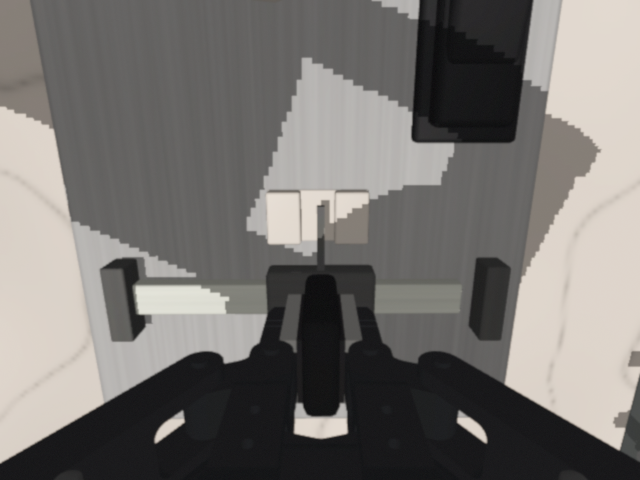

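In the wrist view the bulb is out of frame, the gap spans columns 300–335, and the pointer is at 321: inside, about 1.4 mm to the +x side of centre. In the side view the bulb stands upright at (233,125). I'll centre the pointer, check it, and hand in.

Run:
```python
from h import *
ctrl.move_linear([590.4,-148,117.2],v=20); ctrl.sleep(.5)
print(np.round(ctrl.read_eef_pos(),1),ctrl.read_opening(),ctrl.read_grip_force())
p,M=wrist(); r=p["frame"][215:235,265:372].mean((0,2)); print(r.astype(int))
ctrl.sleep(.3); print(np.round(ctrl.read_eef_pos(),2),ctrl.read_time())
```

```text
[ 592.1 -148.1  117.2] 11.167794244462918 58.6090350151062
[180 181 182 181 179 182 203 215 218 218 218 218 218 218 218 218 218 217
 217 217 217 217 217 217 217 217 217 217 217 217 216 216 216 216 216 216
 213 201 176 170 207 217 217 217 217 217 217 217 217 217 214 198 145 107
 105 105 105 105 107 114 123 125 125 126 126 126 127 134 143 145 144 141
 130 126 140 141 140 140 140 137 130 126 125 126 126 126 125 126 125 126
 125 126 126 125 126 126 125 126 126 125 125 125 125 126 125 122 113]
[ 592.18 -148.08  117.22] 21.7833
```

```bash
python3 -c "
from station import ctrl
print(ctrl.finish_job())"
```

```text
the job is handed in; nothing more can be done
None
```

The bulb stands upright and home in the lamp socket, and I handed the job in at about 22 s with the fingers still holding the slide and its pointer centred in the mark clip's gap.

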